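Set the tin-lane guide on its handwheel mark with the play taken up

ROBOT

A 6-joint arm with a two-finger parallel gripper is mounted at the origin on the work surface. World frame = base frame: x ahead of the robot, y to its left, z up, the work surface at z = 0. Lengths are in mm, angles in rad, forces in N, time in s.
With the tool pointing down it reaches from about 275 to 750 mm from the base axis. Payload 10.2 kg.
Tool frame: the origin (TCP) lies at the very end of the fingers, on their centre line; the grasp point (between the pads) lies 19 mm behind it; x points along the fingers, z is the direction in which the jaws open and shut, and the axes are right-handed (so a half turn about x gives the same grasp; the last joint's range is limited). The gripper opens to 85 mm and grips with 20 to 120 N. Pads are 22 mm wide; open, the fingers measure 114 mm over their backs; the gripper's body (76 mm by 85 mm) begins 54 mm behind the grasp point. The pads swing forward as they close: fully open they stand 13 mm farther back than shut.
Start: joints at [1.098, 0.313, 1.498, -0, 1.331, -0.223], TCP at [129.798, 508.708, 231.294] pointing down, gripper open.
Joint ranges: [-2.94, 2.94], [-0.97, 2.17], [0.19, 2.56], [-1.23, 4.37], [0.02, 3.11], [-2.88, 2.88]. Speed limits (rad/s): [2.39, 2.39, 3.01, 3.14, 3.14, 3.14].

INTERFACE

Orientations are given as a unit quaternion [w, x, y, z].
In Python, from rig import sense, vision, job gives the robot as it stands. The module is installed in compiled form; this text tells all that it offers.
- The arm moves only by the shell command python3 -m pendant 'ROWS' [FORCE]. ROWS is JSON, a list of rows, each a list of 7 numbers: the turn, a rotation vector about the tool's x, y, z in rad, then the shift along the tool's x, y, z in cm, then the opening, from 0 (shut) to 1 (fully open). A call has exactly 5 rows; each row is the pose to reach, as a shift and turn from the pose commanded when the call began, along the tool's axes at that moment; what a row does not reach only later rows make up. A row lasts 1/8 s, in which the tool goes at most 62.5 mm and 10.7 degrees, less where a joint would pass 70% of its speed; a pose out of reach is approached as far as the arm can. A call with a gripper value outside its range is refused whole. The fingers move at their own pace and stop on an object; FORCE is the grip in N (left out, the last holds). Time passes only in rows, so rows that repeat a pose let the fingers close, or fill a call up. It gives the time, the measured TCP pose, the force and the opening at its end, in the units of the state.
- sense(): the state, without advancing time (a new reading comes with each control period).
- vision.capture(name): name is "scene" or "top" or "wrist"; returns the picture (420x560x3 uint8, red, green, blue); there is no depth.
- vision.calibration(name): a dict with "K" (3x3 intrinsics, pixels), "extrinsics" (4x4, takes a point from camera to world coordinates). Camera axes: x right, y up, looking along -z (the intrinsics and any distortion apply to the point x, -y, -z); pixel columns grow to the right and rows downward; lengths in mm; the calibration is good to about 2 mm. The wrist camera is an equidistant fisheye: a pixel r from the principal point sees the ray r / f radians off the axis. A picture is of the moment at which its call begins: read the wrist's pose just before it. calibration takes no time and is no camera call; for the wrist camera it gives the pose at the moment of the call.
- job.finish_job(): hands the job in, once; it reports no verdict.
The state is a dict: "time_s": time; "joints": joint angles; "dq": joint speeds; "tau": joint torques, N m; "eef_pos": TCP position; "ee_rot": TCP orientation; "force": force on the tool from outside, world axes, zero at the start; "wrist_torque": the same for the moment, N m; "grip_width": opening from 0.0 (shut) to 1.0 (fully open).
Only numpy, scipy, OpenCV 4.12 (cv2) and the standard library are available. Lean on these libraries where they do the work, as an engineer would, in place of code of your own. Each camera call takes 0.05 s, during which the arm holds its last target.

TASK

Wind the handwheel clockwise by its crank grip until the sliding guide gently nips the loaf tin against the fixed rail, with some 20 N and never over 30 N. Then wind the guide open, well past the upright pointer, far enough to take up all the play in the drive, and come back clockwise to stop with the crank grip exactly at the pointer, about half a turn out from the nip, and let go. Work the guide with the handwheel only; leave the tin standing in its lane and the jar, scraper and loaf where they are.

Things in the scene. Friction and masses are not known exactly. Their poses are not given: they have to be found in the camera images.
- machine: Steel bed plate 250 x 400 x 16 mm fixed on the table, with a grey gear housing 110 x 110 mm, 90 mm high, under a horizontal handwheel. Origin: on the table straight below the vertical handwheel axis; z up; the lane for tins lies to its -y. Wheel: steel disc of radius 58 mm, top face 112 mm above the table, hub up to 121 mm.
- wheel_axis (a point): Point on the vertical handwheel axis, 144 mm above the table, level with the middle of the crank grip. Clockwise seen from above closes the guide, anticlockwise opens it, 60 mm of guide travel a turn. The drive has 0.8 rad of play: after each reversal the wheel turns 0.8 rad nearly free (about 0.3 N at the grip) before the guide follows. It stays where it is left.
- crank_grip (a point): Centre of the crank grip (144 mm above the table): upright black round grip, 18 mm in diameter, 50 mm long, 45 mm from the wheel axis, spinning freely on its pin; may start anywhere round the circle. Along the circle it takes about 0.5 to 2 N to move the guide, 0.5 to 1.5 N more while the tin slides; once the tin is nipped, each further newton here adds about 5 N on the tin.
- pointer_top (a point): Top of the upright pointer, a dark steel bar 10 x 6 mm, its top 112 mm above the table (level with the wheel's top face), fixed 74 mm from the wheel axis in machine +x, just outside the wheel rim. The crank grip is at the pointer when it lies on the line from the wheel axis to the pointer.
- rail_face (a point): Top middle of the lane side of the fixed rail (12 mm thick, 71 mm above the table), 270 mm from the wheel axis in machine -y. Axes as the machine's.
- guide (a joint): Travel of the sliding guide's carrier in m: 0 = fully open, growing as it closes towards the fixed rail (machine -y); stops at 0 and 0.064. The guide's upright plate (230 mm long, 50 mm high) rides on the carrier on stiff springs, 10 N for each mm. Starts short of the tin, which is nipped somewhere beyond 0.05. Read to about 1 mm.
- tin_center (a point): Centre of the open loaf tin, dark steel, 205 long (machine x) x 120 wide x 85 mm high, wall 3 mm, 0.45 kg, standing loose on the bed between guide and rail, with 1 to 7 mm of room to the rail, slightly askew. It dents if nipped with more than 35 N.
- jar: Bystander: glass jar 60 mm in diameter, 75 mm high, beside the gear housing (machine +y); origin under its centre.
- scraper: Bystander: dough scraper, 110 mm steel blade lying flat with a round wooden handle.
- loaf: Bystander: round loaf 176 mm across, 74 mm high; origin under its centre.
Mind the look-alikes: they are no part of the job. Of the things that look like the part that bears tin_center, the middle-sized one is meant.

How it is judged (in metres and radians):
On the way, in this order (a step that is already met when the one before it is completed fails the run):
1. the guide nips the tin against the rail with more than 8 N (contact force between guide and tin above 8 N and value of joint guide above 0.0535 m), for 0.1 s.
2. wheel wound open well past the pointer, until the guide is beyond its setting (value of joint guide below 0.0272 m and y of crank_grip in the frame of machine above 0.015 m), for 0.05 s.
At the end, for the whole second after the job is handed in: The guide stands half a turn (30 mm, within about 2 mm) out from where it meets the tin; the crank grip is at the pointer, within 10 mm along the circle (so the play is taken up on the closing side); the tin stands upright, at rest, in its lane against the rail (within about 15 mm) (value of joint guide between 0.0226 and 0.0272 m and x of crank_grip in the frame of machine above 0.03 m and y of crank_grip in the frame of machine between -0.01 and 0.01 m and angle between tin_center's own z axis and vertical below 0.08 rad and linear speed of tin below 0.02 m/s and y of tin_center in the frame of machine below -0.195 m and z of tin_center in the frame of machine below 0.065 m); the robot touches nothing.
It fails at once if tin nipped with more than 35 N (contact force between guide and tin above 35 N).
It fails at once if robot pushes the guide itself (contact force between any of the fingers, the arm and guide above 2 N).
It fails at once if robot pushes the tin (contact force between any of the fingers, the arm and tin above 2 N).
It fails at once if jar, scraper or loaf moved more than 20 mm (distance of any of jar, scraper, loaf from where it was at the start of the episode above 0.02 m).
It also fails if it takes over 64 s, if anything falls off the work surface, if the arm or the gripper's body presses on something with over 40 N, if the wrist force passes 120 N, or if a joint passes its speed limit or range.

## Working session

There is one attempt and no reset: what is moved stays moved. The work goes in short steps, Python scripts to look and compute and a shell command to move; the robot and the scene stay as the last step left them, time stands still between calls to the robot, and variables do not carry over. Pictures are saved under pics/ and viewed, and the job is handed in when it is done.

```bash
mkdir -p pics; ls; python3 - <<'E'
from rig import sense, vision, job
import cv2
s=sense(); print(s)
for n in("scene","top","wrist"):
    c=vision.calibration(n); print(n,c)
    im=vision.capture(n); cv2.imwrite(f"pics/{n}0.png",im[:,:,::-1])
E
```

```text
pics
{'time_s': 0.0, 'joints': array([ 1.09760407e+00,  3.13447970e-01,  1.49843671e+00,  9.41756590e-06,
        1.33097469e+00, -2.23426207e-01]), 'dq': array([ 5.38437220e-04, -2.88423171e-05, -3.27509938e-05, -2.78264348e-04,
        1.65394537e-03, -1.02362460e-03]), 'tau': array([-6.63091171e-06, -4.12273192e+01, -2.59737754e+01, -2.12477044e-04,
        4.24217025e-03,  1.14489333e-05]), 'eef_pos': array([129.67399871, 508.4753094 , 230.73624681]), 'ee_rot': array([ 0.55797871, -0.43401272,  0.55879295,  0.43363942]), 'force': array([ 0.52773717, -0.43442609, -0.70224101]), 'wrist_torque': array([ 0.01217432, -0.04751109, -0.04131204]), 'grip_width': 1.000236498628859}
scene {'K': array([[483.00750219,   0.        , 274.51777232],
       [  0.        , 483.00750219, 204.97645134],
       [  0.        ,   0.        ,   1.        ]]), 'extrinsics': array([[ 8.70413474e-01, -4.02800342e-01,  2.83076438e-01,
         8.58208583e+02],
       [ 4.92204091e-01,  7.24524974e-01, -4.82492171e-01,
        -6.56661828e+02],
       [-1.07479374e-02,  5.59299067e-01,  8.28896275e-01,
     
[... 451 characters left out ...]
-01],
       [-1.19232992e-02,  1.83272730e-01,  9.82989797e-01,
         1.51071342e+03],
       [ 0.00000000e+00,  0.00000000e+00,  0.00000000e+00,
         1.00000000e+00]])}
wrist {'K': array([[325.1922621 ,   0.        , 275.95992804],
       [  0.        , 325.1922621 , 208.01002302],
       [  0.        ,   0.        ,   1.        ]]), 'extrinsics': array([[ 2.46363598e-01, -9.35786321e-01, -2.52208125e-01,
         6.59262837e+01],
       [ 9.69174655e-01,  2.37247152e-01,  6.64400296e-02,
         5.25824868e+02],
       [-2.33801148e-03, -2.60802127e-01,  9.65389447e-01,
         3.73925171e+02],
       [ 0.00000000e+00,  0.00000000e+00,  0.00000000e+00,
         1.00000000e+00]])}
```

View pics/scene0.png

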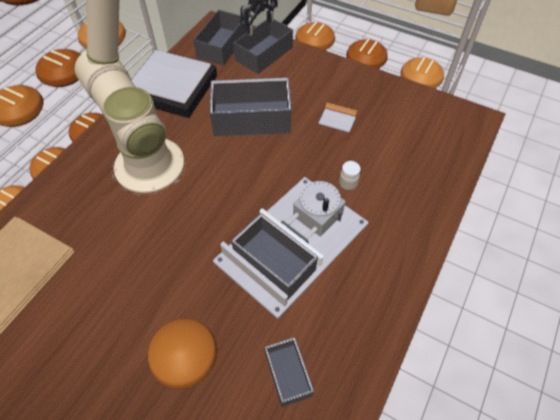

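View pics/top0.png

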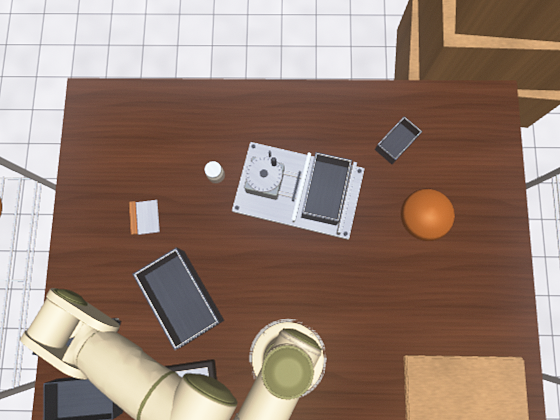

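View pics/wrist0.png

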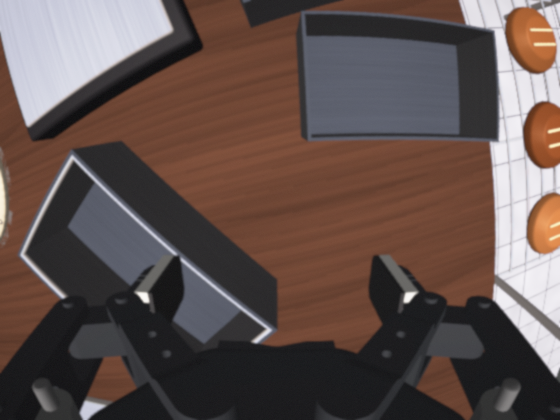

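```bash
python3 - <<'E'
import cv2
im=cv2.imread("pics/top0.png")[130:245,225:375]; cv2.imwrite("pics/topc.png",cv2.resize(im,None,fx=5,fy=5,interpolation=cv2.INTER_CUBIC))
im=cv2.imread("pics/scene0.png")[170:320,205:375]; cv2.imwrite("pics/scenec.png",cv2.resize(im,None,fx=4,fy=4,interpolation=cv2.INTER_CUBIC))
E
```

```text
(no output)
```

View pics/topc.png

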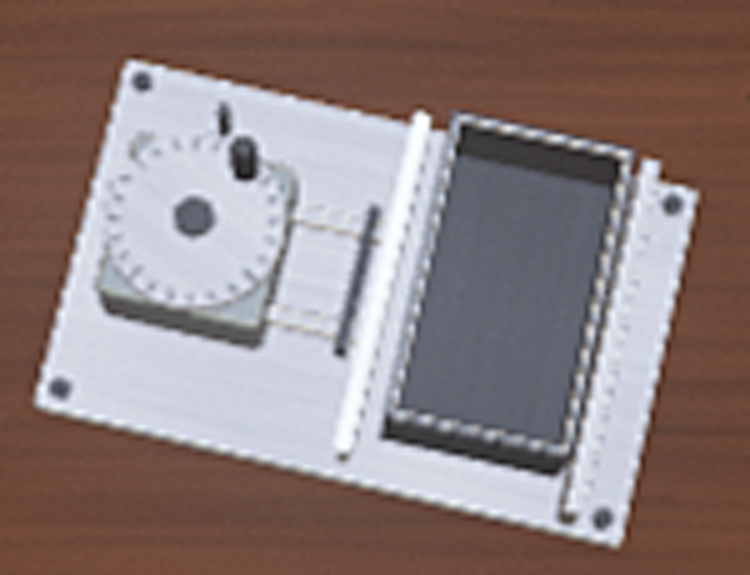

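View pics/scenec.png

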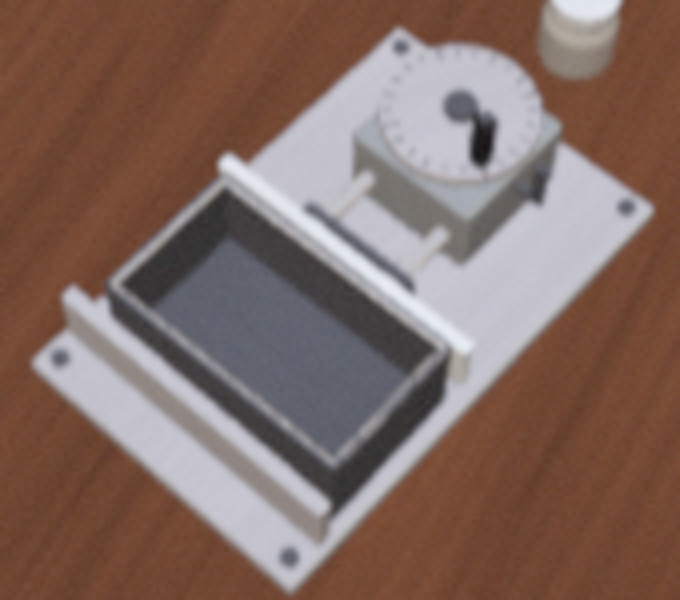

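```bash
cat > h.py <<'E'
import numpy as np
from rig import sense, vision, job
def ray(n,u,v,cal=None):
    c=cal or vision.calibration(n);K=c["K"];E=c["extrinsics"]
    x=(u-K[0,2])/K[0,0];y=(v-K[1,2])/K[1,1]
    if n=="wrist":
        r=np.hypot(x,y);k=np.sin(r)/r if r>1e-9 else 1;d=np.array([x*k,-y*k,-np.cos(r)])
    else: d=np.array([x,-y,-1.])
    return E[:3,3],E[:3,:3]@d
def atz(n,u,v,z,cal=None):
    o,d=ray(n,u,v,cal);return o+d*(z-o[2])/d[2]
def proj(n,p,cal=None):
    c=cal or vision.calibration(n);K=c["K"];E=c["extrinsics"]
    q=E[:3,:3].T@(np.asarray(p,float)-E[:3,3]);x,y,z=q[0],-q[1],-q[2]
    if n=="wrist":
        r=np.hypot(x,y);t=np.arctan2(r,z);k=t/r if r>0 else 0;a,b=x*k,y*k
    else:a,b=x/z,y/z
    return K[0,0]*a+K[0,2],K[1,1]*b+K[1,2]
E
python3 - <<'E'
from h import *
T=lambda u,v,z:atz("top",225+u/5,130+v/5,z)
S=lambda u,v,z:atz("scene",205+u/4,170+v/4,z)
for a in [(127,60),(698,188),(620,547),(37,405)]: print("Tcorner",T(*a,16).round(1))
for a in [(398,28),(653,210),(291,593),(33,363)]: print("Scorner",S(*a,16).round(1))
print("hub",T(194,217,121),S(461,106,121))
print("grip top",T(243,143,169),S(485,117,169))
print("ptr",T(222,105,112),S(540,165,112))
print("jar",atz("top",213,166,75))
E
```

```text
Tcorner [712.6 135.2  16. ]
Tcorner [ 624.7 -253.3   16. ]
Tcorner [ 379.9 -197.    16. ]
Tcorner [471.3 189.4  16. ]
Scorner [472.4 191.8  16. ]
Scorner [715.7 133.2  16. ]
Scorner [ 626.2 -255.7   16. ]
Scorner [ 384.2 -197.1   16. ]
hub [572.42191569  81.0101457  121.        ] [576.12115686  79.08111235 121.        ]
grip top [605.98750991  49.15460256 169.        ] [606.32838816  47.10670324 169.        ]
ptr [649.02637043  65.05822878 112.        ] [643.97710877  66.83452742 112.        ]
jar [608.88851786 249.95587665  75.        ]
```

```bash
cat >> h.py <<'E'
from scipy.spatial.transform import Rotation as R
def rot(q): return R.from_quat([q[1],q[2],q[3],q[0]])
YAW=-0.2235
MX=np.array([np.cos(YAW),np.sin(YAW),0]);MY=np.array([-np.sin(YAW),np.cos(YAW),0]);AX=np.array([574,80,0.])
E
python3 - <<'E'
from h import *
s=sense(); M=rot(s["ee_rot"]).as_matrix(); print(M.round(3),s["time_s"])
G=np.array([606,48,170])
print("shift cm",(M.T@(G-s["eef_pos"])/10).round(2))
print("machine in tool: MX",M.T@MX,"MY",M.T@MY)
print("jaw yaw",np.arctan2(M[1,2],M[0,2]), "want", np.arctan2(MY[1],MY[0]))
E
```

```text
[[-0.    -0.969  0.247]
 [-0.001  0.247  0.969]
 [-1.     0.    -0.001]] 0.15
shift cm [  6.11 -57.53 -32.85]
machine in tool: MX [-2.22629801e-04 -9.99655062e-01  2.62622897e-02] MY [-9.27398497e-04  2.62624854e-02  9.99654651e-01]
jaw yaw 1.3210310058811965 want 1.3472963267948965
```

```bash
python3 -m pendant '[[0,0,0,0,-3,-1.7,1],[0,0,0,0,-8,-4.6,1],[0,0,0,0,-13,-7.5,1],[0,0,0,0,-18,-10.4,1],[0,0,0,0,-23,-13.2,1]]' 40
python3 -m pendant '[[0,0,0,0,-5,-2.9,1],[0,0,0,0,-10,-5.7,1],[0,0,0,0,-15,-8.6,1],[0,0,0,0,-20,-11.4,1],[0,0,0,0,-24,-13.7,1]]'
python3 -m pendant '[[0,0,0,0,-4,-2.3,1],[0,0,0,0,-7,-4,1],[0,0,0,0,-9.5,-5.4,1],[0,0,0,0,-10.5,-5.95,1],[0,0,0,0,-10.5,-5.95,1]]'
python3 - <<'E'
from h import *
import cv2,pickle
c=vision.calibration("wrist");im=vision.capture("wrist");cv2.imwrite("pics/w1.png",im[:,:,::-1]);pickle.dump(c,open("w1.pkl","wb"))
print(proj("wrist",[606,48,169],c),proj("wrist",[574,80,121],c))
s=sense();print(s["eef_pos"],s["joints"].round(2),s["force"],s["time_s"])
E
```

```text
time_s: 0.78
eef_pos: [321.0, 322.4, 231.3]
ee_rot: [0.558, -0.434, 0.558, 0.434]
force: [0.1, 1.5, -0.1]
grip_width: 0.997
time_s: 1.4
eef_pos: [519.9, 130.1, 231.0]
ee_rot: [0.558, -0.433, 0.559, 0.434]
force: [-0.4, 0.9, 0.1]
grip_width: 1.003
time_s: 2.02
eef_pos: [605.6, 48.3, 230.9]
ee_rot: [0.558, -0.433, 0.559, 0.434]
force: [-0.3, 0.3, 0.3]
grip_width: 0.997
(np.float64(274.6057466509971), np.float64(224.29099429887873)) (np.float64(304.4607450364715), np.float64(157.78120581240927))
[605.30622158  48.82455075 231.19069655] [-0.11  0.5   1.23  0.    1.41 -1.43] [ 0.04485474  0.07288706 -0.13364164] 2.075
```

View pics/w1.png

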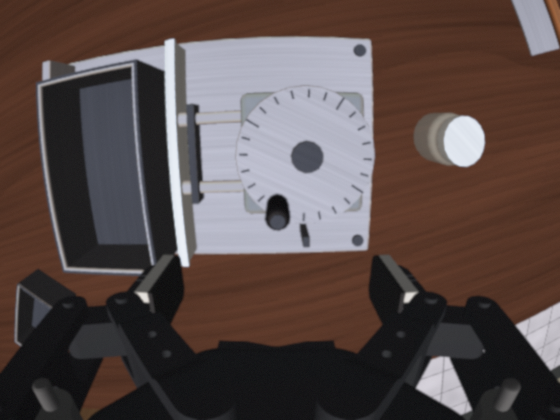

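```bash
python3 - <<'E'
import cv2
im=cv2.imread("pics/w1.png")[80:260,225:385]; cv2.imwrite("pics/w1c.png",cv2.resize(im,None,fx=4,fy=3.3333*1.2/1.2 and 4,interpolation=cv2.INTER_CUBIC)[:600] if 0 else cv2.resize(im,(int(160*3.3),int(180*3.3)),interpolation=cv2.INTER_CUBIC))
E
```

```text
(no output)
```

View pics/w1c.png

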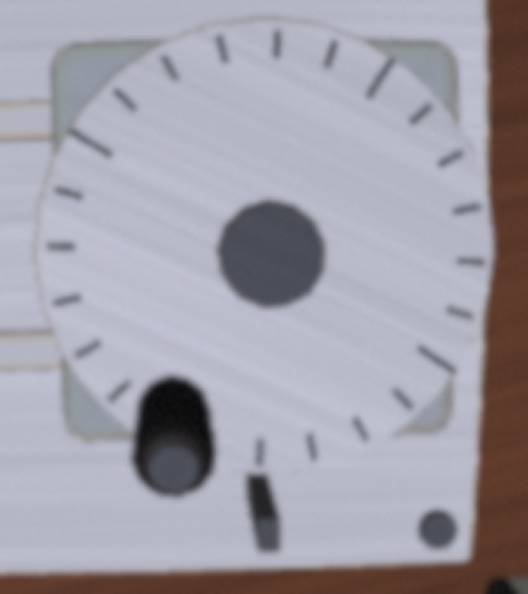

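```bash
python3 - <<'E'
from h import *
import pickle
c=pickle.load(open("w1.pkl","rb"))
W=lambda u,v,z:atz("wrist",225+u/3.3,80+v/3.3,z,c)
h=W(271,253,121);g=W(172,467,169);g2=W(174,456,166);p=W(267,535,112)
e=[W(36,245,112),W(494,250,112),W(260,17,112)]
print("hub",h,"grip",g,g2,"ptr",p); print(e)
for n,q in(("g",g),("g2",g2),("p",p)):
    d=q-h; print(n,np.hypot(*d[:2]), d@MX,d@MY)
# circle through rim pts
A=np.array([[2*q[0],2*q[1],1] for q in e]);b=[q[0]**2+q[1]**2 for q in e];s=np.linalg.solve(A,b);print("rim c",s[:2],np.sqrt(s[2]+s[0]**2+s[1]**2))
f=lambda u,v:atz("wrist",u,v,16,c)
a,b=f(371,40),f(368,248);d=a-b;print("edge right",a,b,np.arctan2(d[1],d[0]),np.hypot(*d[:2]))
print("world MX yaw from ptr",np.arctan2(*(p-h)[[1,0]]))
E
```

```text
hub [573.64036226  82.23565353 121.        ] grip [604.54047432  50.08958555 169.        ] [603.29195843  50.8309274  166.        ] ptr [646.25242456  65.33165346 112.        ]
[array([558.54641456,  27.44825885, 112.        ]), array([586.88925494, 138.42280753, 112.        ]), array([517.81320658,  94.09946751, 112.        ])]
g 44.58908624326713 37.25653481264279 -24.49769837686492
g2 43.191133107004724 35.87475850743506 -24.05152138847385
p 74.55371761356136 74.55269996240716 -0.38953602907172635
rim c [573.93429196  82.62485067] 57.28213557226431
edge right [472.84859924 192.35232626  16.        ] [711.91660784 137.58958922  16.        ] 2.9164099917242288 245.26000510232524
world MX yaw from ptr -0.22872492793018184
```

```bash
python3 -m pendant '[[0,0,0,3,0,0.05,1],[0,0,0,6,0,0.1,1],[0,0,0,8.5,0,0.1,1],[0,0,0,10.3,0,0.1,1],[0,0,0,10.3,0,0.1,1]]'
python3 -m pendant '[[0,0,0,0,0,0,0.5],[0,0,0,0,0,0,0.1],[0,0,0,0,0,0,0],[0,0,0,0,0,0,0],[0,0,0,0,0,0,0]]' 40
python3 - <<'E'
from h import *
import cv2
im=vision.capture("wrist");cv2.imwrite("pics/w2.png",im[:,:,::-1])
s=sense();print(s["eef_pos"],s["force"],s["wrist_torque"],s["grip_width"],s["time_s"])
E
```

```text
time_s: 2.7
eef_pos: [604.9, 50.2, 127.6]
ee_rot: [0.558, -0.434, 0.559, 0.435]
force: [-0.3, 0.3, -0.3]
grip_width: 1.002
time_s: 3.32
eef_pos: [606.2, 49.1, 128.6]
ee_rot: [0.559, -0.434, 0.558, 0.434]
force: [0.3, -0.9, 2.9]
grip_width: 0.197
[606.18699778  49.13747973 128.61164494] [ 0.21816565 -0.74039948  2.49074514] [-0.07868385 -0.01615559 -0.00298565] 0.19649152715300258 3.375
```

View pics/w2.png

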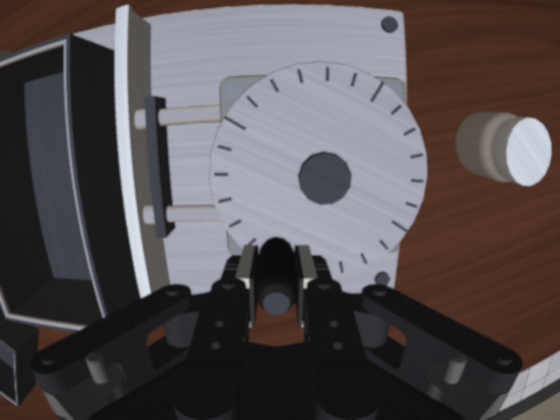

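```bash
cat >> h.py <<'E'
def rows(a0,targets,r=45.):
    # tool y=-MX, z=MY, with 0.026 rad skew
    S=np.array([[-.99966,.0263],[.0263,.99966]])
    P=lambda a:r*np.array([np.cos(np.radians(a)),np.sin(np.radians(a))])
    for t in targets: print(t,(S@(P(t)-P(a0))/10).round(2))
def rep(n=1):
    s=sense();d=s["eef_pos"]-np.array([574,81.8,0]);x,y=d@MX,d@MY
    F=s["force"];a=np.arctan2(y,x)
    rad=MX*np.cos(a)+MY*np.sin(a);cw=MX*np.sin(a)-MY*np.cos(a)
    print("t%.2f ang %.1f r %.1f z %.1f | cw resist %.2f  radial F %.2f Fz %.2f"%(s["time_s"],np.degrees(a),np.hypot(x,y),d[2],-F@cw,F@rad,F[2]), "w",round(s["grip_width"],3))
E
python3 - <<'E'
from h import *
rep(); rows(-33,[-39,-45,-51,-57,-63])
rows(-63,[-71,-79,-87,-95,-103]); rows(-103,[-109,-115,-121,-127,-133])
E
```

```text
t3.38 ang -32.6 r 45.9 z 128.6 | cw resist -0.36  radial F 0.68 Fz 2.49 w 0.196
-39 [ 0.27 -0.39]
-45 [ 0.57 -0.75]
-51 [ 0.91 -1.07]
-57 [ 1.29 -1.36]
-63 [ 1.69 -1.6 ]
-71 [ 0.57 -0.26]
-79 [ 1.17 -0.44]
-87 [ 1.79 -0.53]
-95 [ 2.42 -0.54]
-103 [ 3.04 -0.46]
-109 [0.46 0.12]
-115 [0.9  0.28]
-121 [1.32 0.49]
-127 [1.72 0.75]
-133 [2.08 1.04]
```

```bash
python3 -m pendant '[[0,0,0,0,0.27,-0.39,0],[0,0,0,0,0.57,-0.75,0],[0,0,0,0,0.91,-1.07,0],[0,0,0,0,1.29,-1.36,0],[0,0,0,0,1.69,-1.6,0]]'
python3 -c "from h import *;rep()"
```

```text
time_s: 4.0
eef_pos: [585.6, 37.7, 128.6]
ee_rot: [0.559, -0.434, 0.558, 0.434]
force: [1.5, -1.4, 4.4]
grip_width: 0.197
t4.00 ang -62.5 r 45.6 z 128.6 | cw resist 1.11  radial F 1.69 Fz 4.36 w 0.197
```

```bash
python3 -m pendant '[[0,0,0,0,0.57,-0.26,0],[0,0,0,0,1.17,-0.44,0],[0,0,0,0,1.79,-0.53,0],[0,0,0,0,2.42,-0.54,0],[0,0,0,0,3.04,-0.46,0]]'
python3 -c "
from h import *;rep()
import cv2
im=vision.capture('wrist');cv2.imwrite('pics/w3.png',im[:,:,::-1])
im=vision.capture('top');cv2.imwrite('pics/top3.png',cv2.resize(im[130:245,225:375,::-1],None,fx=5,fy=5,interpolation=cv2.INTER_CUBIC))
rep()"
```

```text
time_s: 4.62
eef_pos: [554.7, 40.9, 128.5]
ee_rot: [0.558, -0.434, 0.558, 0.434]
force: [1.8, 0.6, 4.8]
grip_width: 0.196
t4.62 ang -102.4 r 45.2 z 128.5 | cw resist 1.38  radial F -1.36 Fz 4.76 w 0.196
t4.72 ang -103.1 r 45.2 z 128.5 | cw resist -0.68  radial F 1.78 Fz 5.74 w 0.196
```

View pics/w3.png

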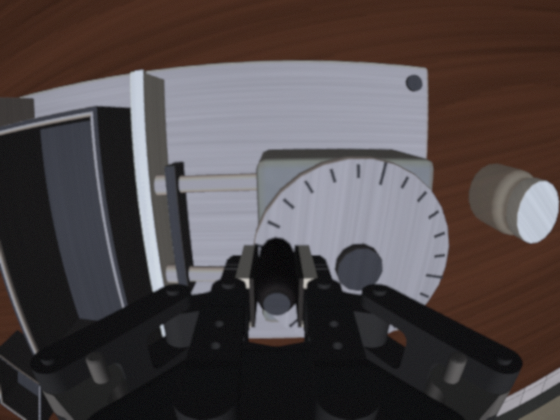

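View pics/top3.png

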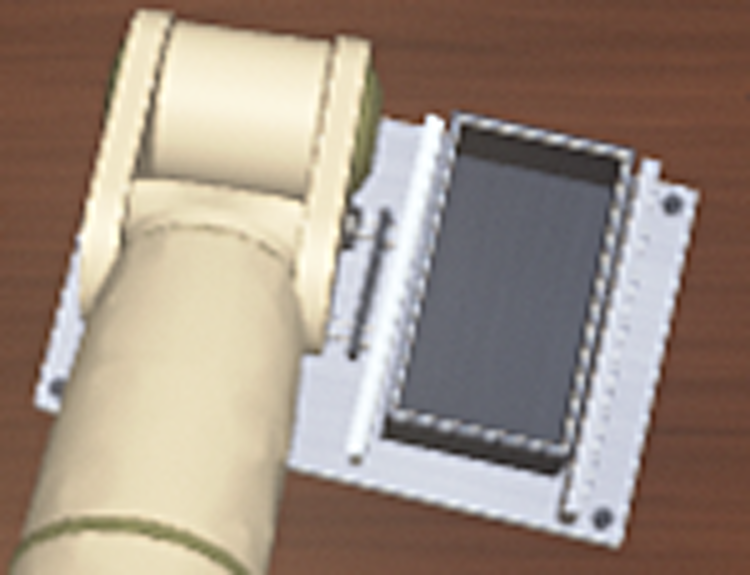

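```bash
python3 -m pendant '[[0,0,0,0,0.46,0.12,0],[0,0,0,0,0.9,0.28,0],[0,0,0,0,1.32,0.49,0],[0,0,0,0,1.72,0.75,0],[0,0,0,0,2.08,1.04,0]]'
python3 -c "
from h import *;rep()
for i in range(3): vision.capture('top');rep()
rows(-133,[-136,-139,-142,-145,-148]);rows(-148,[-150.5,-153,-155.5,-158,-160.5])"
```

```text
time_s: 5.35
eef_pos: [537.1, 56.2, 128.4]
ee_rot: [0.558, -0.434, 0.558, 0.434]
force: [1.5, -1.9, 5.2]
grip_width: 0.195
t5.35 ang -132.4 r 44.9 z 128.4 | cw resist 2.40  radial F -0.20 Fz 5.22 w 0.195
t5.40 ang -133.1 r 44.8 z 128.4 | cw resist 1.09  radial F -0.18 Fz 4.86 w 0.196
t5.45 ang -132.9 r 44.9 z 128.4 | cw resist -0.06  radial F 0.84 Fz 5.14 w 0.195
t5.50 ang -132.8 r 44.8 z 128.4 | cw resist -0.68  radial F 0.58 Fz 7.33 w 0.199
-136 [0.17 0.16]
-139 [0.34 0.33]
-142 [0.49 0.51]
-145 [0.64 0.69]
-148 [0.77 0.89]
-150.5 [0.1  0.17]
-153 [0.2  0.34]
-155.5 [0.29 0.51]
-158 [0.37 0.69]
-160.5 [0.45 0.87]
```

```bash
python3 -m pendant '[[0,0,0,0,0.17,0.16,0],[0,0,0,0,0.34,0.33,0],[0,0,0,0,0.49,0.51,0],[0,0,0,0,0.64,0.69,0],[0,0,0,0,0.77,0.89,0]]';python3 -c "from h import *;rep()"
python3 -m pendant '[[0,0,0,0,0.1,0.17,0],[0,0,0,0,0.2,0.34,0],[0,0,0,0,0.29,0.51,0],[0,0,0,0,0.37,0.69,0],[0,0,0,0,0.45,0.87,0]]'
python3 -c "
from h import *;rep()
im=vision.capture('top');rep()
import cv2
cv2.imwrite('pics/top4.png',cv2.resize(im[130:245,225:375,::-1],None,fx=5,fy=5,interpolation=cv2.INTER_CUBIC))
rows(-160.5,[-162,-163.5,-165,-166.5,-168]);rows(-168,[-169.5,-171,-172.5,-174,-175.5])"
```

```text
time_s: 6.12
eef_pos: [531.9, 66.6, 128.4]
ee_rot: [0.558, -0.434, 0.558, 0.434]
force: [0.3, -2.0, 6.6]
grip_width: 0.2
t6.12 ang -147.3 r 44.7 z 128.4 | cw resist 2.03  radial F 0.36 Fz 6.61 w 0.2
time_s: 6.75
eef_pos: [529.7, 76.1, 128.4]
ee_rot: [0.558, -0.434, 0.558, 0.434]
force: [1.2, -1.8, 5.8]
grip_width: 0.198
t6.75 ang -159.8 r 44.6 z 128.4 | cw resist 1.95  radial F -0.98 Fz 5.82 w 0.198
t6.80 ang -160.1 r 44.6 z 128.4 | cw resist 0.77  radial F -0.87 Fz 5.79 w 0.198
-162 [0.04 0.11]
-163.5 [0.08 0.22]
-165 [0.11 0.33]
-166.5 [0.15 0.45]
-168 [0.17 0.56]
-169.5 [0.03 0.11]
-171 [0.05 0.23]
-172.5 [0.07 0.35]
-174 [0.09 0.46]
-175.5 [0.1  0.58]
```

View pics/top4.png

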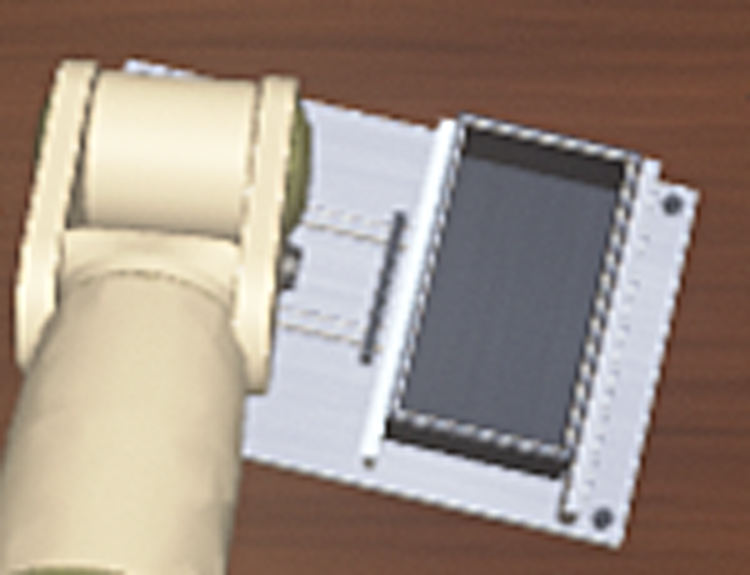

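```bash
python3 -m pendant '[[0,0,0,0,0.04,0.11,0],[0,0,0,0,0.08,0.22,0],[0,0,0,0,0.11,0.33,0],[0,0,0,0,0.15,0.45,0],[0,0,0,0,0.17,0.56,0]]';python3 -c "from h import *;rep()"
```

```text
time_s: 7.42
eef_pos: [529.4, 81.9, 128.4]
ee_rot: [0.558, -0.434, 0.559, 0.434]
force: [-0.3, -2.3, 6.0]
grip_width: 0.196
t7.42 ang -167.3 r 44.6 z 128.4 | cw resist 2.34  radial F 0.33 Fz 6.02 w 0.196
```

```bash
python3 -m pendant '[[0,0,0,0,0.03,0.11,0],[0,0,0,0,0.05,0.23,0],[0,0,0,0,0.07,0.35,0],[0,0,0,0,0.09,0.46,0],[0,0,0,0,0.1,0.58,0]]'
python3 -c "
from h import *;rep()
vision.capture('top');rep()
rows(-175.5,[-176.5,-177.5,-178.5,-179.5,-180.5]);rows(-180.5,[-181.5,-182.5,-183.5,-184.5,-185.5]);rows(-185.5,[-186.5,-187.5,-188.5,-189.5,-190.5])"
```

```text
time_s: 8.05
eef_pos: [529.9, 87.8, 128.4]
ee_rot: [0.558, -0.434, 0.559, 0.434]
force: [-0.3, -2.3, 5.7]
grip_width: 0.198
t8.05 ang -174.9 r 44.5 z 128.4 | cw resist 2.28  radial F 0.04 Fz 5.74 w 0.198
t8.10 ang -175.1 r 44.5 z 128.4 | cw resist 1.29  radial F 0.18 Fz 6.12 w 0.197
-176.5 [0.01 0.08]
-177.5 [0.01 0.16]
-178.5 [0.02 0.23]
-179.5 [0.02 0.31]
-180.5 [0.02 0.39]
-181.5 [0.   0.08]
-182.5 [0.   0.16]
-183.5 [-0.    0.24]
-184.5 [-0.01  0.31]
-185.5 [-0.01  0.39]
-186.5 [-0.01  0.08]
-187.5 [-0.01  0.16]
-188.5 [-0.02  0.23]
-189.5 [-0.03  0.31]
-190.5 [-0.04  0.39]
```

```bash
python3 -m pendant '[[0,0,0,0,0.01,0.08,0],[0,0,0,0,0.01,0.16,0],[0,0,0,0,0.02,0.23,0],[0,0,0,0,0.02,0.31,0],[0,0,0,0,0.02,0.39,0]]';python3 -c "from h import *;rep()
vision.capture('top');rep()"
```

```text
time_s: 8.72
eef_pos: [530.6, 91.6, 128.4]
ee_rot: [0.558, -0.434, 0.559, 0.434]
force: [-0.9, -1.3, 4.9]
grip_width: 0.196
t8.72 ang -179.9 r 44.5 z 128.4 | cw resist 1.47  radial F 0.58 Fz 4.88 w 0.196
t8.78 ang 180.0 r 44.5 z 128.4 | cw resist 1.56  radial F 0.99 Fz 5.62 w 0.201
```

```bash
python3 -m pendant '[[0,0,0,0,0,0.08,0],[0,0,0,0,0,0.16,0],[0,0,0,0,0,0.24,0],[0,0,0,0,-0.01,0.31,0],[0,0,0,0,-0.01,0.39,0]]';python3 -c "from h import *;rep()
im=vision.capture('top');rep()
import cv2
cv2.imwrite('pics/top5.png',cv2.resize(im[130:245,225:375,::-1],None,fx=5,fy=5,interpolation=cv2.INTER_CUBIC))"
```

```text
time_s: 9.4
eef_pos: [531.6, 95.3, 128.4]
ee_rot: [0.558, -0.434, 0.559, 0.434]
force: [-0.7, -2.9, 5.6]
grip_width: 0.197
t9.40 ang 175.2 r 44.5 z 128.4 | cw resist 2.96  radial F -0.22 Fz 5.63 w 0.197
t9.45 ang 175.1 r 44.5 z 128.4 | cw resist 2.18  radial F -0.17 Fz 6.41 w 0.193
```

View pics/top5.png

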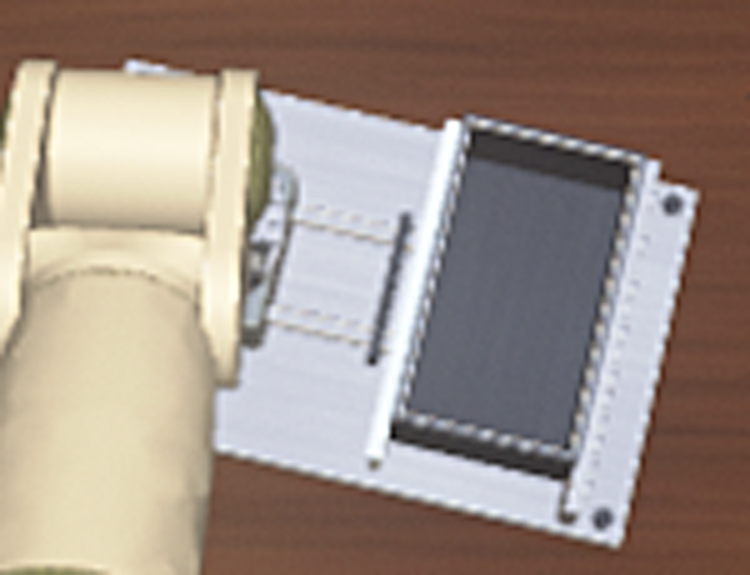

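```bash
python3 -m pendant '[[0,0,0,0,-0.01,0.08,0],[0,0,0,0,-0.01,0.16,0],[0,0,0,0,-0.02,0.23,0],[0,0,0,0,-0.03,0.31,0],[0,0,0,0,-0.04,0.39,0]]';python3 -c "from h import *;rep()
for i in range(3): vision.capture('top');rep()
rows(-190.5,[-191.2,-192,-192.7,-193.5,-194.5])
"
```

```text
time_s: 10.07
eef_pos: [532.8, 98.7, 128.4]
ee_rot: [0.558, -0.434, 0.559, 0.434]
force: [-1.2, -3.3, 6.4]
grip_width: 0.201
t10.07 ang 170.5 r 44.5 z 128.4 | cw resist 3.47  radial F -0.14 Fz 6.39 w 0.201
t10.12 ang 170.4 r 44.5 z 128.4 | cw resist 3.70  radial F -1.35 Fz 6.44 w 0.195
t10.18 ang 170.4 r 44.5 z 128.4 | cw resist 3.48  radial F 0.58 Fz 6.06 w 0.199
t10.22 ang 170.4 r 44.5 z 128.4 | cw resist 3.44  radial F -0.32 Fz 6.81 w 0.195
-191.2 [-0.01  0.05]
-192 [-0.02  0.12]
-192.7 [-0.03  0.17]
-193.5 [-0.04  0.23]
-194.5 [-0.06  0.31]
```

```bash
python3 -m pendant '[[0,0,0,0,-0.01,0.05,0],[0,0,0,0,-0.02,0.12,0],[0,0,0,0,-0.03,0.17,0],[0,0,0,0,-0.04,0.23,0],[0,0,0,0,-0.06,0.31,0]]';python3 -c "from h import *;rep()
for i in range(5): vision.capture('top');rep()
rows(-194.5,[-195,-195.5,-196,-196.5,-197])
"
```

```text
time_s: 10.85
eef_pos: [534.0, 101.4, 128.3]
ee_rot: [0.558, -0.434, 0.559, 0.434]
force: [-2.1, -4.7, 7.0]
grip_width: 0.2
t10.85 ang 166.7 r 44.5 z 128.3 | cw resist 5.16  radial F -0.19 Fz 6.98 w 0.2
t10.90 ang 166.6 r 44.5 z 128.4 | cw resist 4.85  radial F -0.10 Fz 7.11 w 0.196
t10.95 ang 166.7 r 44.5 z 128.3 | cw resist 5.93  radial F 0.75 Fz 6.96 w 0.195
t11.00 ang 166.7 r 44.5 z 128.3 | cw resist 4.81  radial F -0.27 Fz 6.93 w 0.196
t11.05 ang 166.6 r 44.5 z 128.3 | cw resist 4.93  radial F -0.58 Fz 7.41 w 0.195
t11.10 ang 166.7 r 44.5 z 128.4 | cw resist 5.07  radial F 0.14 Fz 7.07 w 0.195
-195 [-0.01  0.04]
-195.5 [-0.02  0.08]
-196 [-0.03  0.11]
-196.5 [-0.04  0.15]
-197 [-0.05  0.19]
```

```bash
python3 -m pendant '[[0,0,0,0,-0.01,0.04,0],[0,0,0,0,-0.02,0.08,0],[0,0,0,0,-0.03,0.11,0],[0,0,0,0,-0.04,0.15,0],[0,0,0,0,-0.05,0.19,0]]';python3 -c "from h import *;rep()
for i in range(3): im=vision.capture('top');rep()
import cv2
cv2.imwrite('pics/top6.png',cv2.resize(im[130:245,225:375,::-1],None,fx=5,fy=5,interpolation=cv2.INTER_CUBIC))
rows(-197,[-193,-188,-183,-178,-172]);rows(-172,[-165,-158,-150,-142,-134]);rows(-134,[-126,-118,-110,-102,-94])
rows(-94,[-86,-78,-70,-62,-54]);rows(-54,[-46,-38,-30,-22,-14]);rows(-14,[-6,2,10,18,26]);rows(26,[34,42,50,58,65]);rows(65,[71,76,80,83,85])
"
```

```text
time_s: 11.72
eef_pos: [534.9, 103.0, 128.3]
ee_rot: [0.557, -0.434, 0.559, 0.434]
force: [-3.9, -5.6, 8.2]
grip_width: 0.195
t11.72 ang 164.4 r 44.5 z 128.3 | cw resist 6.76  radial F 0.79 Fz 8.24 w 0.195
t11.78 ang 164.3 r 44.5 z 128.3 | cw resist 6.66  radial F 0.56 Fz 8.09 w 0.195
t11.82 ang 164.4 r 44.5 z 128.3 | cw resist 6.42  radial F 0.49 Fz 7.11 w 0.197
t11.88 ang 164.3 r 44.5 z 128.3 | cw resist 5.53  radial F 0.21 Fz 7.03 w 0.194
-193 [ 0.07 -0.31]
-188 [ 0.13 -0.69]
-183 [ 0.16 -1.08]
-178 [ 0.16 -1.48]
-172 [ 0.1  -1.95]
-165 [-0.12 -0.54]
-158 [-0.31 -1.05]
-150 [-0.6  -1.61]
-142 [-0.97 -2.12]
-134 [-1.4  -2.57]
-126 [-0.49 -0.39]
-118 [-1.03 -0.71]
-110 [-1.61 -0.95]
-102 [-2.22 -1.11]
-94 [-2.84 -1.18]
-86 [-0.63  0.02]
-78 [-1.25  0.12]
-70 [-1.85  0.31]
-62 [-2.41  0.58]
-54 [-2.94  0.93]
-46 [-0.47  0.42]
-38 [-0.88  0.89]
-30 [-1.22  1.42]
-22 [-1.48  1.99]
-14 [-1.65  2.6 ]
-6 [-0.09  0.62]
2 [-0.1   1.25]
10 [-0.02  1.87]
18 [0.15 2.48]
26 [0.4  3.05]
34 [0.33 0.54]
42 [0.73 1.02]
50 [1.19 1.44]
58 [1.71 1.8 ]
65 [2.2  2.05]
71 [0.44 0.16]
76 [0.82 0.27]
80 [1.13 0.32]
83 [1.36 0.35]
85 [1.52 0.36]
```

View pics/top6.png

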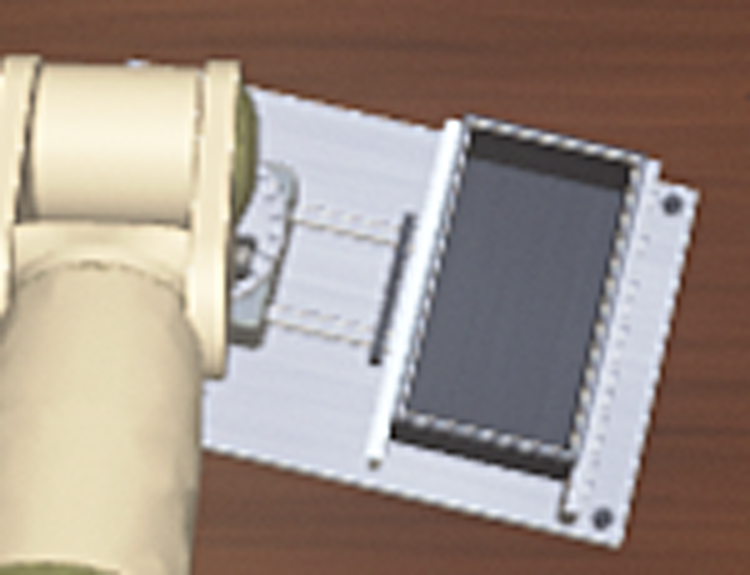

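```bash
python3 -m pendant '[[0,0,0,0,0.07,-0.31,0],[0,0,0,0,0.13,-0.69,0],[0,0,0,0,0.16,-1.08,0],[0,0,0,0,0.16,-1.48,0],[0,0,0,0,0.1,-1.95,0]]';python3 -c "from h import *;rep()"
python3 -m pendant '[[0,0,0,0,-0.12,-0.54,0],[0,0,0,0,-0.31,-1.05,0],[0,0,0,0,-0.6,-1.61,0],[0,0,0,0,-0.97,-2.12,0],[0,0,0,0,-1.4,-2.57,0]]';python3 -c "from h import *;rep()"
python3 -m pendant '[[0,0,0,0,-0.49,-0.39,0],[0,0,0,0,-1.03,-0.71,0],[0,0,0,0,-1.61,-0.95,0],[0,0,0,0,-2.22,-1.11,0],[0,0,0,0,-2.84,-1.18,0]]';python3 -c "from h import *;rep()"
```

```text
time_s: 12.5
eef_pos: [529.6, 85.2, 128.4]
ee_rot: [0.558, -0.434, 0.558, 0.434]
force: [0.2, 0.8, 5.3]
grip_width: 0.199
t12.50 ang -171.6 r 44.6 z 128.4 | cw resist -0.79  radial F -0.10 Fz 5.26 w 0.199
time_s: 13.12
eef_pos: [536.7, 56.8, 128.4]
ee_rot: [0.558, -0.434, 0.558, 0.434]
force: [-0.1, 1.2, 5.1]
grip_width: 0.195
t13.12 ang -133.4 r 44.9 z 128.4 | cw resist -1.03  radial F -0.54 Fz 5.05 w 0.195
time_s: 13.75
eef_pos: [561.3, 38.3, 128.4]
ee_rot: [0.558, -0.434, 0.559, 0.434]
force: [-1.7, -1.1, 5.7]
grip_width: 0.194
t13.75 ang -93.5 r 45.3 z 128.4 | cw resist -1.32  radial F 1.49 Fz 5.72 w 0.194
```

```bash
python3 -m pendant '[[0,0,0,0,-0.63,0.02,0],[0,0,0,0,-1.25,0.12,0],[0,0,0,0,-1.85,0.31,0],[0,0,0,0,-2.41,0.58,0],[0,0,0,0,-2.94,0.93,0]]';python3 -c "from h import *;rep()"
python3 -m pendant '[[0,0,0,0,-0.47,0.42,0],[0,0,0,0,-0.88,0.89,0],[0,0,0,0,-1.22,1.42,0],[0,0,0,0,-1.48,1.99,0],[0,0,0,0,-1.65,2.6,0]]';python3 -c "from h import *;rep()"
python3 -m pendant '[[0,0,0,0,-0.09,0.62,0],[0,0,0,0,-0.1,1.25,0],[0,0,0,0,-0.02,1.87,0],[0,0,0,0,0.15,2.48,0],[0,0,0,0,0.4,3.05,0]]';python3 -c "from h import *;rep()"
python3 -m pendant '[[0,0,0,0,0.33,0.54,0],[0,0,0,0,0.73,1.02,0],[0,0,0,0,1.19,1.44,0],[0,0,0,0,1.71,1.8,0],[0,0,0,0,2.2,2.05,0]]';python3 -c "from h import *;rep()"
python3 -m pendant '[[0,0,0,0,0.44,0.16,0],[0,0,0,0,0.82,0.27,0],[0,0,0,0,1.13,0.32,0],[0,0,0,0,1.36,0.35,0],[0,0,0,0,1.52,0.36,0]]';python3 -c "from h import *;rep()
import cv2
im=vision.capture('wrist');cv2.imwrite('pics/w7.png',im[:,:,::-1])
im=vision.capture('top');cv2.imwrite('pics/top7.png',cv2.resize(im[130:245,225:375,::-1],None,fx=5,fy=5,interpolation=cv2.INTER_CUBIC))
rows(85,[80,73,66,59,52]);rows(52,[46,40,35,30,25]);rows(25,[20,15,11,7,4]);rows(4,[3,2,1,.5,0])
"
```

```text
time_s: 14.38
eef_pos: [592.3, 39.8, 128.4]
ee_rot: [0.558, -0.434, 0.559, 0.434]
force: [-1.4, -2.1, 6.4]
grip_width: 0.2
t14.38 ang -53.7 r 45.8 z 128.4 | cw resist -2.09  radial F 1.34 Fz 6.39 w 0.2
time_s: 15.0
eef_pos: [614.9, 60.9, 128.5]
ee_rot: [0.558, -0.434, 0.559, 0.434]
force: [0.7, -1.8, 5.8]
grip_width: 0.195
t15.00 ang -14.2 r 45.9 z 128.5 | cw resist -1.27  radial F 1.47 Fz 5.83 w 0.195
time_s: 15.62
eef_pos: [618.6, 91.7, 128.5]
ee_rot: [0.558, -0.434, 0.558, 0.434]
force: [2.3, -0.1, 4.8]
grip_width: 0.196
t15.62 ang 25.4 r 45.7 z 128.5 | cw resist -0.65  radial F 2.24 Fz 4.84 w 0.196
time_s: 16.25
eef_pos: [602.1, 117.2, 128.5]
ee_rot: [0.558, -0.434, 0.558, 0.434]
force: [1.7, -0.3, 5.8]
grip_width: 0.196
t16.25 ang 64.4 r 45.3 z 128.5 | cw resist -1.45  radial F 0.83 Fz 5.77 w 0.196
time_s: 16.88
eef_pos: [588.3, 124.4, 128.5]
ee_rot: [0.558, -0.434, 0.558, 0.434]
force: [2.0, 1.7, 4.8]
grip_width: 0.197
t16.88 ang 84.3 r 45.0 z 128.5 | cw resist -1.36  radial F 2.25 Fz 4.84 w 0.197
80 [-0.39 -0.04]
73 [-0.93 -0.16]
66 [-1.45 -0.33]
59 [-1.94 -0.57]
52 [-2.4  -0.87]
46 [-0.36 -0.3 ]
40 [-0.69 -0.64]
35 [-0.94 -0.94]
30 [-1.16 -1.27]
25 [-1.35 -1.61]
20 [-0.16 -0.36]
15 [-0.29 -0.73]
11 [-0.37 -1.03]
7 [-0.42 -1.34]
4 [-0.45 -1.58]
3 [-0.01 -0.08]
2 [-0.01 -0.16]
1 [-0.02 -0.24]
0.5 [-0.02 -0.27]
0 [-0.02 -0.31]
```

View pics/w7.png

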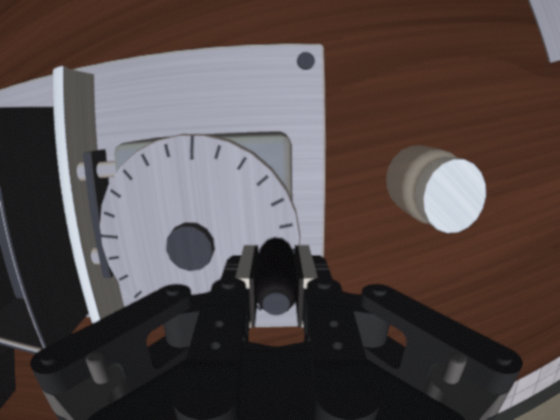

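View pics/top7.png

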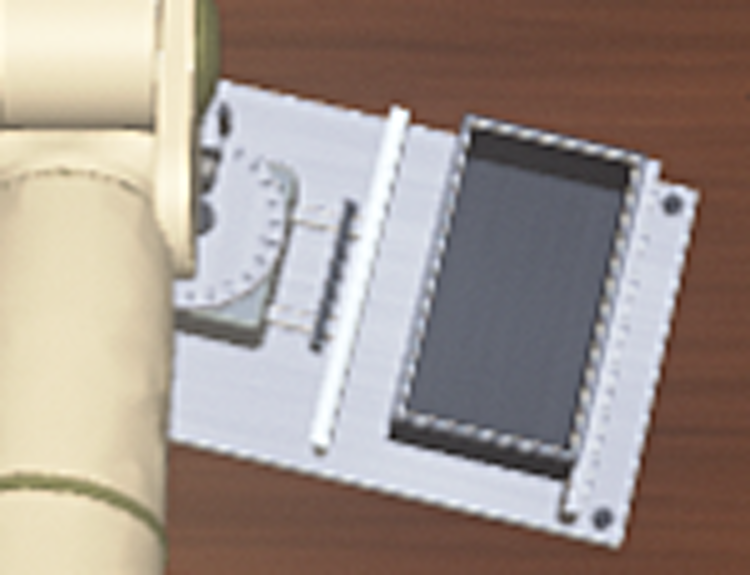

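```bash
python3 -m pendant '[[0,0,0,0,-0.39,-0.04,0],[0,0,0,0,-0.93,-0.16,0],[0,0,0,0,-1.45,-0.33,0],[0,0,0,0,-1.94,-0.57,0],[0,0,0,0,-2.4,-0.87,0]]';python3 -c "from h import *;rep()"
python3 -m pendant '[[0,0,0,0,-0.36,-0.3,0],[0,0,0,0,-0.69,-0.64,0],[0,0,0,0,-0.94,-0.94,0],[0,0,0,0,-1.16,-1.27,0],[0,0,0,0,-1.35,-1.61,0]]';python3 -c "from h import *;rep()"
python3 -m pendant '[[0,0,0,0,-0.16,-0.36,0],[0,0,0,0,-0.29,-0.73,0],[0,0,0,0,-0.37,-1.03,0],[0,0,0,0,-0.42,-1.34,0],[0,0,0,0,-0.45,-1.58,0]]';python3 -c "from h import *;rep()
import cv2,pickle
c=vision.calibration('wrist');im=vision.capture('wrist');cv2.imwrite('pics/w8.png',im[:,:,::-1]);pickle.dump(c,open('w8.pkl','wb'));rep()"
```

```text
time_s: 17.6
eef_pos: [609.5, 110.2, 128.5]
ee_rot: [0.558, -0.434, 0.558, 0.434]
force: [1.4, 1.0, 4.9]
grip_width: 0.194
t17.60 ang 51.4 r 45.4 z 128.5 | cw resist -0.10  radial F 1.72 Fz 4.87 w 0.194
time_s: 18.23
eef_pos: [618.7, 91.3, 128.5]
ee_rot: [0.559, -0.434, 0.558, 0.434]
force: [0.9, 1.2, 5.4]
grip_width: 0.197
t18.23 ang 24.9 r 45.7 z 128.5 | cw resist 0.96  radial F 1.11 Fz 5.41 w 0.197
time_s: 18.85
eef_pos: [619.3, 74.7, 128.6]
ee_rot: [0.559, -0.434, 0.558, 0.434]
force: [2.6, 1.4, 4.8]
grip_width: 0.195
t18.85 ang 3.8 r 45.8 z 128.6 | cw resist 1.77  radial F 2.35 Fz 4.84 w 0.195
t18.90 ang 3.5 r 45.8 z 128.5 | cw resist 0.62  radial F 1.72 Fz 4.71 w 0.197
```

View pics/w8.png

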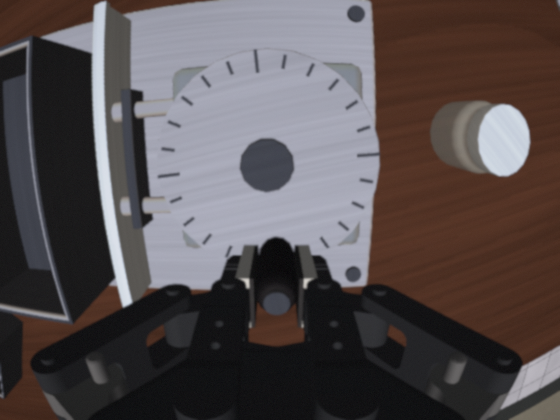

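```bash
python3 -m pendant '[[0,0,0,0,-0.01,-0.08,0],[0,0,0,0,-0.01,-0.16,0],[0,0,0,0,-0.02,-0.22,0],[0,0,0,0,-0.02,-0.27,0],[0,0,0,0,-0.02,-0.3,0]]';python3 -c "from h import *;rep()"
python3 -m pendant '[[0,0,0,0,0,0,0],[0,0,0,0,0,0,0],[0,0,0,0,0,0,0.4],[0,0,0,0,0,0,0.8],[0,0,0,0,0,0,1]]';python3 -c "from h import *;rep()"
python3 -m pendant '[[0,0,0,0,0,0,1],[0,0,0,0,0,0,1],[0,0,0,-3,0,0,1],[0,0,0,-7,0,0,1],[0,0,0,-11,0,0,1]]';python3 -c "from h import *
import cv2,pickle
rep();c=vision.calibration('wrist');im=vision.capture('wrist');cv2.imwrite('pics/w9.png',im[:,:,::-1]);pickle.dump(c,open('w9.pkl','wb'));rep()
im=vision.capture('top');cv2.imwrite('pics/top9.png',im[:,:,::-1])"
```

```text
time_s: 19.52
eef_pos: [618.7, 71.7, 128.5]
ee_rot: [0.559, -0.434, 0.558, 0.434]
force: [3.1, -0.5, 5.7]
grip_width: 0.2
t19.52 ang 0.1 r 45.8 z 128.5 | cw resist 0.17  radial F 3.15 Fz 5.70 w 0.2
time_s: 20.15
eef_pos: [618.2, 71.6, 127.8]
ee_rot: [0.558, -0.434, 0.559, 0.434]
force: [-0.1, -0.5, 0.0]
grip_width: 0.811
t20.15 ang -0.2 r 45.4 z 127.8 | cw resist -0.48  radial F 0.03 Fz 0.04 w 0.811
time_s: 20.78
eef_pos: [618.4, 71.6, 239.5]
ee_rot: [0.558, -0.434, 0.558, 0.434]
force: [0.8, 0.1, -1.0]
grip_width: 1.003
t20.77 ang -0.1 r 45.6 z 239.5 | cw resist 0.24  radial F 0.73 Fz -0.99 w 1.003
t20.82 ang 0.2 r 47.2 z 245.6 | cw resist 0.03  radial F -0.04 Fz 5.19 w 0.997
```

View pics/w9.png

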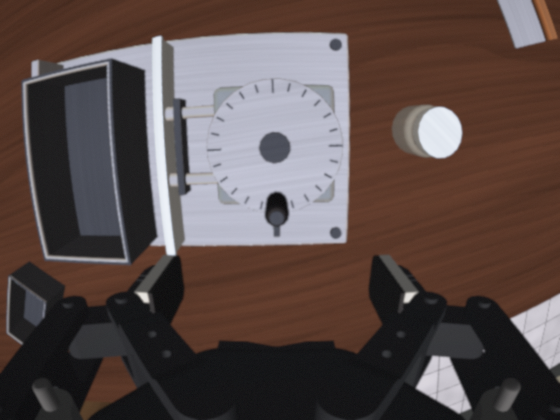

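View pics/top9.png

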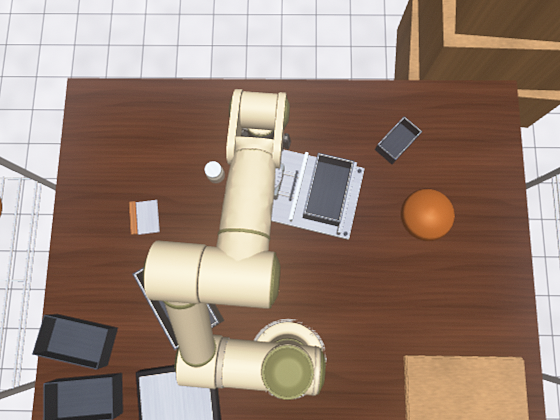

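```bash
python3 - <<'E'
from h import *
import cv2,pickle
c=pickle.load(open("w9.pkl","rb"))
h=atz("wrist",275,148,121,c);g=atz("wrist",276,217.5,169,c);p=atz("wrist",277,234,112,c)
print(h,g,p,"grip rel",(g-h)@MX,(g-h)@MY,"ptr rel",(p-h)@MX,(p-h)@MY)
im=cv2.imread("pics/top9.png")[130:245,225:375];a=cv2.resize(im,None,fx=5,fy=5,interpolation=cv2.INTER_CUBIC)
b=cv2.imread("pics/top6.png")
cv2.imwrite("pics/cmp.png",np.hstack([b[90:500,300:700],a[90:500,300:700]]))
E
```

```text
[574.53046215  82.59505119 121.        ] [617.05948525  72.67005302 169.        ] [648.6896051   65.47405241 112.        ] grip rel 43.67104270192436 -0.2518409144981464 ptr rel 76.10939755302864 -0.25823645088594444
```

View pics/cmp.png

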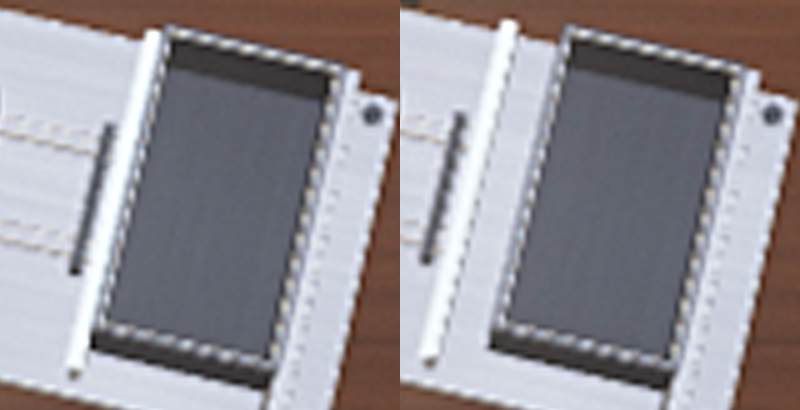

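```bash
python3 -m pendant '[[0,0,0,0,0,0,1],[0,0,0,0,0,0,1],[0,0,0,0,0,0,1],[0,0,0,0,0,0,1],[0,0,0,0,0,0,1]]'; python3 -c "
from rig import job;print(job.finish_job())"
```

```text
time_s: 21.5
eef_pos: [618.6, 71.6, 238.1]
ee_rot: [0.558, -0.434, 0.558, 0.434]
force: [-0.6, -0.7, -0.5]
grip_width: 1.0
the job is handed in; nothing more can be done
None
```

I nipped the tin, wound the guide open past the pointer, came back clockwise to stop the crank grip at the pointer, let go, and handed the job in at 21.5 s. No verdict was reported.

- **Nip:** I wound clockwise until the resistance at the grip had settled at about 5.5 to 6.7 N, which I estimate at roughly 20 to 22 N on the tin. That figure comes from the wrist force less an assumed drive friction of about 1.75 N; I had no direct reading of the force on the tin.
- **Opening:** I then wound anticlockwise to about 84° past the pointer, well beyond the 0.8 rad of play, before coming back clockwise.
- **Last checks on the grip:** after letting go, the wrist camera showed the grip on the line from the axis to the pointer. Machine y of the grip was about -0.3 mm and of the pointer also about -0.3 mm.
- **Last checks on the guide and tin:** comparing the top pictures, the guide plate stands about 29 to 29.5 mm out from where it nipped, measured to roughly 1 mm. The tin stands upright and parallel to the rail.
- **Other things:** jar, scraper and loaf look unmoved in the top picture, and the arm is clear with the gripper open.

No check failed. One small disagreement: the grip measured 43.7 mm from the axis instead of 45 mm, and the pointer 76.1 mm instead of 74 mm, about what the 2 mm calibration allows.

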